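Gauge the front bushing, sort it and index the table

ROBOT

A 7-joint arm with a two-finger parallel gripper is mounted at the origin on the work surface. World frame = base frame: x ahead of the robot, y to its left, z up, the work surface at z = 0. Lengths are in m, angles in rad, forces in N, time in s.
With the tool pointing down it reaches from about 0.425 to 0.95 m from the base axis. Payload 4.7 kg.
Tool frame: the origin (TCP) lies at the very end of the fingers, on their centre line; the grasp point (between the pads) lies 19 mm behind it (pinch_z is the distance from the TCP to the grasp point, in m); z points along the fingers, y is the line along which they close (so a half turn about z gives the same grasp; the last joint's range is limited). The gripper opens to 85 mm and grips with 20 to 120 N. Pads are 22 mm wide; open, the fingers measure 114 mm over their backs; the gripper's body (76 mm by 85 mm) begins 54 mm behind the grasp point. The pads swing forward as they close: fully open they stand 13 mm farther back than shut.
Start: joints at [-1.17, 0.469, -0.049, 1.532, 0.024, 1.141, -0.082], TCP at [0.281, 0.614, 0.231] pointing down, gripper open.
Joint ranges: [-2.59, 2.59], [-0.33, 1.99], [-1.39, 1.29], [0.1, 2.45], [-1.04, 4.18], [0.21, 1.99], [-2.66, 2.66]. Speed limits (rad/s): [2.57, 2.57, 3.14, 3.14, 3.14, 3.14, 3.14].

INTERFACE

Orientations are given as a 3x3 rotation matrix whose columns are the frame's x, y, z axes.
In Python, from plant import * gives the robot as it stands.
- The arm moves only by the tool move_arm, never from a script. Its argument "deltas" is text: rows parted by semicolons, each of 6 numbers parted by spaces: the shift along the tool's x, y, z in cm, then the turn, a rotation vector about the tool's x, y, z in degrees. A call has 1 to 12 rows; each row shifts and turns the commanded pose from where the row before left it, along the tool's axes as they then stand; what a row does not reach is not made up. A row lasts 1/8 s, in which the tool goes at most 62.5 mm and 10.7 degrees, less where a joint would pass 70% of its speed; a pose out of reach is approached as far as the arm can. A call is refused whole if a number of a shift passes 6.25 or a number of a turn 10.7, either way. A call with a gripper value outside its range is refused whole. "hand" is the finger opening in cm, from 0 to 8.54, set as the call begins (left out, the last holds). The fingers move at their own pace and stop on an object; "grip_force" is the grip in N (left out, the last holds). Time passes only in rows, so rows that do not move let the fingers close. It gives the time, the measured TCP pose, the force, the opening and the grip force at its end, in the units of the state.
- read_state(): the state, without advancing time (a new reading comes with each control period).
- camera(name): name is "scene" or "top" or "wrist"; returns a dict with "frame" (400x640x3 uint8, red, green, blue), "fov_y" (degrees; the focal length in pixels is half the picture's height over the tangent of half this angle, whatever the lens; pixels are square), "cx", "cy" (the principal point, pixels), "camera_from_world" (4x4, takes a point from world to camera coordinates); the wrist camera has in their place "tool_from_camera" (4x4, takes a point from camera to tool coordinates, whose origin is the TCP and whose axes are the flange's). Camera axes: x right, y down, z forward; pixel columns grow to the right and rows downward; lengths in m; the calibration is good to about 2 mm. A picture is of the moment at which its call begins: read the wrist's pose just before it. There is no depth.
- finish_job(): hands the job in; it is judged then, once.
Trained networks look in a picture, given as the dict that the camera call returned (one of the last four; its "shot" number tells which), for a name from the list of things; names that differ only in an ending like _2 or _b are one class to them, and where a whole thing is asked for, a point or a joint stands for the part that bears it (a point fixed in the world has none). Each returns a list of dicts, best first, with "confidence" (0 to 1); they miss things now and then, are a little off and sometimes report something else, mostly with a low value. They report only what shows in the picture. A call takes as long as a camera call. They do not tell look-alikes from the thing itself.
- spot_in(picture, name): "position" ([column, row] in pixels, amid what is visible of it).
- spot_point(picture, name): "position" ([column, row] in pixels: a listed point, or the origin of a listed thing).
The state is a dict: "clock": time; "joint_pos": joint angles; "joint_velocities": joint speeds; "tau": joint torques, N m; "eef_pos": TCP position; "tool_rot": TCP orientation; "ft_force": force on the tool from outside, world axes, zero at the start; "ft_torque": the same for the moment, N m; "width": finger opening in m; "finger_force": force on a finger pad.
Only numpy, scipy, OpenCV 4.12 (cv2) and the standard library are available. Lean on these libraries where they do the work, as an engineer would, in place of code of your own. Each camera call takes 0.05 s, during which the arm holds its last target. There are 200 camera calls.

TASK

Take the bushing from the index table's front station (the one beside the small square pointer) and try it upright on the gauge pin without forcing it: slid right down to the base if it fits, else just resting on the pin's nose. Then stand it in the square tray if it fitted or in the round tin if it did not, and after that push the index table clockwise (seen from above) round to its next detent, so that the next bushing comes to the front station. Leave the other three bushings standing in their nests and do not disturb the other things on the bench.

Things in the scene. Friction and masses are not known exactly. Their poses are not given: they have to be found in the camera images.
- bushing_1_center (a point): Plain steel bushing, outer diameter 40 mm, height 40 mm, through bore along its z axis, about 0.3 kg; this point is its centre, half-way up (20 mm above its lower face). Its bore is either 21 mm (slides over the 18 mm gauge pin) or 15 mm (stops on the pin's nose); which, is to be found by trying it on the pin. Starts upright in one of the index table's four nests, any of them.
- bushing_2_center (a point): Plain steel bushing, outer diameter 40 mm, height 40 mm, through bore along its z axis, about 0.3 kg; this point is its centre, half-way up (20 mm above its lower face). Its bore is either 21 mm (slides over the 18 mm gauge pin) or 15 mm (stops on the pin's nose); which, is to be found by trying it on the pin. Starts upright in one of the index table's four nests, any of them.
- bushing_3_center (a point): Plain steel bushing, outer diameter 40 mm, height 40 mm, through bore along its z axis, about 0.3 kg; this point is its centre, half-way up (20 mm above its lower face). Its bore is either 21 mm (slides over the 18 mm gauge pin) or 15 mm (stops on the pin's nose); which, is to be found by trying it on the pin. Starts upright in one of the index table's four nests, any of them.
- bushing_4_center (a point): Plain steel bushing, outer diameter 40 mm, height 40 mm, through bore along its z axis, about 0.3 kg; this point is its centre, half-way up (20 mm above its lower face). Its bore is either 21 mm (slides over the 18 mm gauge pin) or 15 mm (stops on the pin's nose); which, is to be found by trying it on the pin. Starts upright in one of the index table's four nests, any of them.
- index_base: Fixed round green base of the index table, 230 mm across; origin at bench level on the rotation axis. Its -x axis points to the front station and to a small square steel pointer block (18 mm square, 44 mm high) fixed 147 mm from the axis.
- index_axis (a point): Point on the index table's vertical rotation axis, at the height of the rotor's top face (50 mm above the bench). The steel rotor is 260 mm across; four shallow nests (rings 3 mm high, inner diameter 44 mm, outer 50 mm) lie 85 mm from the axis, every 90 degrees; a hub 28 mm in radius stands up to 26 mm above the rotor's face in the middle.
- front_station (a point): Fixed point at the front station, 85 mm from the axis, at the height of the rotor's top face, on which the bushings stand. The bushing to be tested is the one that stands here at the start.
- first_nest (a point): Centre of the nest that is at the front station at the start, on the rotor's top face; it turns with the rotor.
- push_post (a point): Centre of the top of one of four upright steel posts on the rotor (16 mm across, standing 58 mm above the rotor's top face, top 108 mm above the bench, 115 mm from the axis, half-way between the nests). At the start this one is 45 degrees anticlockwise (seen from above) of the front station; pushing it clockwise by 90 degrees carries it past the front station.
- index (a joint): Angle of the rotor in rad, growing clockwise seen from above. Spring detents at 0 (the start) and 1.571 (the next); past half-way it is drawn on to the nearer one. Pushing a post takes some 2 to 5 N. Turns from -0.15 to 1.75.
- gauge: Gauge fixed to the bench: round base 72 mm across and 15 mm high, with an upright pin 18 mm in diameter standing 50 mm above the base. The last 4 mm of the pin taper to 10 mm diameter. Origin at bench level on the pin's axis, z up. A bushing that fits comes down onto the base (centre 35 mm above the bench); one that does not stops on the taper (centre about 82 mm above the bench).
- pin_tip (a point): Top of the gauge pin, 65 mm above the bench, on its axis.
- tray: Square open metal tray, 130 mm by 130 mm outside, 24 mm high, walls 4 mm, floor 4 mm thick, fixed: for bushings that fit. Origin at the centre of its underside.
- tin: Round open metal tin, 132 mm across outside, 24 mm high, walls 4 mm, floor 4 mm thick, fixed: for bushings that do not fit. Origin at the centre of its underside.
- pulley_a: Loose stepped steel pulley, 84 mm across, 48 mm high; origin at the centre of its underside. A bystander, to be left alone.
- pulley_b: Loose stepped steel pulley, 84 mm across, 48 mm high; origin at the centre of its underside. A bystander, to be left alone.
- blank: Loose dark round steel disc, 76 mm across, 26 mm high; origin at the centre of its underside. A bystander, to be left alone.
- wrench: Loose wrench, 160 mm long, lying flat along its x axis. A bystander, to be left alone.
- brush: Loose brush, 160 mm long, lying flat along its x axis. A bystander, to be left alone.
- jar: Loose amber glass jar with a dark lid, 60 mm across, 90 mm high; origin at the centre of its underside. A bystander, to be left alone.
Not all that is in view belongs to the job. What is shaped like the part that bears bushing_4_center but brown or purple is not meant. Leave any blue or red look-alike of the tin alone.

How it is judged:
On the way, in this order (a step that is already met when the one before it is completed fails the run):
1. the front bushing has been tried upright on the gauge pin: down to the base (within 3 mm) if it fits, else resting on the pin's nose (((horizontal distance between bushing_1_center and gauge below 0.004 m and angle between bushing_1_center's own z axis and vertical below 0.12 rad and z of bushing_1_center in the frame of gauge below 0.038 m) or (horizontal distance between bushing_2_center and gauge below 0.004 m and angle between bushing_2_center's own z axis and vertical below 0.12 rad and z of bushing_2_center in the frame of gauge below 0.087 m and contact force between bushing_2 and gauge above 1 N) or (horizontal distance between bushing_3_center and gauge below 0.004 m and angle between bushing_3_center's own z axis and vertical below 0.12 rad and z of bushing_3_center in the frame of gauge below 0.038 m) or (horizontal distance between bushing_4_center and gauge below 0.004 m and angle between bushing_4_center's own z axis and vertical below 0.12 rad and z of bushing_4_center in the frame of gauge below 0.087 m and contact force between bushing_4 and gauge above 1 N)) and horizontal distance between each of bushing_1_center, bushing_2_center, bushing_3_center, bushing_4_center and first_nest above 0.05 m), for 0.1 s.
2. the bushing of the front station stands released in its proper tray (square if it fits, round if not), the other three still in their nests and the index table not yet turned ((((x of bushing_1_center in the frame of tray between -0.055 and 0.055 m and y of bushing_1_center in the frame of tray between -0.055 and 0.055 m and angle between bushing_1_center's own z axis and vertical below 0.12 rad and height (world z) of bushing_1_center below 0.03 m and linear speed of bushing_1 below 0.02 m/s and contact force between bushing_1 and the fingers below 0.1 N) and (horizontal distance between bushing_2_center and index_axis below 0.097 m and angle between bushing_2_center's own z axis and vertical below 0.12 rad and height (world z) of bushing_2_center above 0.06 m) and (horizontal distance between bushing_3_center and index_axis below 0.097 m and angle between bushing_3_center's own z axis and vertical below 0.12 rad and height (world z) of bushing_3_center above 0.06 m) and (horizontal distance between bushing_4_center and index_axis below 0.097 m and angle between bushing_4_center's own z axis and vertical below 0.12 rad and height (world z) of bushing_4_center above 0.06 m)) or ((horizontal distance between bushing_2_center and tin below 0.055 m and angle between bushing_2_center's own z axis and vertical below 0.12 rad and height (world z) of bushing_2_center below 0.03 m and linear speed of bushing_2 below 0.02 m/s and contact force between bushing_2 and the fingers below 0.1 N) and (horizontal distance between bushing_1_center and index_axis below 0.097 m and angle between bushing_1_center's own z axis and vertical below 0.12 rad and height (world z) of bushing_1_center above 0.06 m) and (horizontal distance between bushing_3_center and index_axis below 0.097 m and angle between bushing_3_center's own z axis and vertical below 0.12 rad and height (world z) of bushing_3_center above 0.06 m) and (horizontal distance between bushing_4_center and index_axis below 0.097 m and angle between bushing_4_center's own z axis and vertical below 0.12 rad and height (world z) of bushing_4_center above 0.06 m)) or ((x of bushing_3_center in the frame of tray between -0.055 and 0.055 m and y of bushing_3_center in the frame of tray between -0.055 and 0.055 m and angle between bushing_3_center's own z axis and vertical below 0.12 rad and height (world z) of bushing_3_center below 0.03 m and linear speed of bushing_3 below 0.02 m/s and contact force between bushing_3 and the fingers below 0.1 N) and (horizontal distance between bushing_1_center and index_axis below 0.097 m and angle between bushing_1_center's own z axis and vertical below 0.12 rad and height (world z) of bushing_1_center above 0.06 m) and (horizontal distance between bushing_2_center and index_axis below 0.097 m and angle between bushing_2_center's own z axis and vertical below 0.12 rad and height (world z) of bushing_2_center above 0.06 m) and (horizontal distance between bushing_4_center and index_axis below 0.097 m and angle between bushing_4_center's own z axis and vertical below 0.12 rad and height (world z) of bushing_4_center above 0.06 m)) or ((horizontal distance between bushing_4_center and tin below 0.055 m and angle between bushing_4_center's own z axis and vertical below 0.12 rad and height (world z) of bushing_4_center below 0.03 m and linear speed of bushing_4 below 0.02 m/s and contact force between bushing_4 and the fingers below 0.1 N) and (horizontal distance between bushing_1_center and index_axis below 0.097 m and angle between bushing_1_center's own z axis and vertical below 0.12 rad and height (world z) of bushing_1_center above 0.06 m) and (horizontal distance between bushing_2_center and index_axis below 0.097 m and angle between bushing_2_center's own z axis and vertical below 0.12 rad and height (world z) of bushing_2_center above 0.06 m) and (horizontal distance between bushing_3_center and index_axis below 0.097 m and angle between bushing_3_center's own z axis and vertical below 0.12 rad and height (world z) of bushing_3_center above 0.06 m))) and horizontal distance between each of bushing_1_center, bushing_2_center, bushing_3_center, bushing_4_center and first_nest above 0.05 m and value of joint index below 0.3 rad), for 0.2 s.
3. the index table has been turned clockwise to the next detent (value of joint index between 1.451 and 1.691 rad and velocity of joint index between -0.1 and 0.1 rad/s), for 0.2 s.
At the end, for the whole second after the job is handed in: The bushing taken from the front station stands upright and released in the square tray if it fits the pin, in the round tin if it does not; the other three stand upright in their nests on the rotor; the index table rests at its next detent (1.571 rad, within 0.12) (all of step 3 and (((x of bushing_1_center in the frame of tray between -0.055 and 0.055 m and y of bushing_1_center in the frame of tray between -0.055 and 0.055 m and angle between bushing_1_center's own z axis and vertical below 0.12 rad and height (world z) of bushing_1_center below 0.03 m and linear speed of bushing_1 below 0.02 m/s and contact force between bushing_1 and the fingers below 0.1 N) and (horizontal distance between bushing_2_center and index_axis below 0.097 m and angle between bushing_2_center's own z axis and vertical below 0.12 rad and height (world z) of bushing_2_center above 0.06 m) and (horizontal distance between bushing_3_center and index_axis below 0.097 m and angle between bushing_3_center's own z axis and vertical below 0.12 rad and height (world z) of bushing_3_center above 0.06 m) and (horizontal distance between bushing_4_center and index_axis below 0.097 m and angle between bushing_4_center's own z axis and vertical below 0.12 rad and height (world z) of bushing_4_center above 0.06 m)) or ((horizontal distance between bushing_2_center and tin below 0.055 m and angle between bushing_2_center's own z axis and vertical below 0.12 rad and height (world z) of bushing_2_center below 0.03 m and linear speed of bushing_2 below 0.02 m/s and contact force between bushing_2 and the fingers below 0.1 N) and (horizontal distance between bushing_1_center and index_axis below 0.097 m and angle between bushing_1_center's own z axis and vertical below 0.12 rad and height (world z) of bushing_1_center above 0.06 m) and (horizontal distance between bushing_3_center and index_axis below 0.097 m and angle between bushing_3_center's own z axis and vertical below 0.12 rad and height (world z) of bushing_3_center above 0.06 m) and (horizontal distance between bushing_4_center and index_axis below 0.097 m and angle between bushing_4_center's own z axis and vertical below 0.12 rad and height (world z) of bushing_4_center above 0.06 m)) or ((x of bushing_3_center in the frame of tray between -0.055 and 0.055 m and y of bushing_3_center in the frame of tray between -0.055 and 0.055 m and angle between bushing_3_center's own z axis and vertical below 0.12 rad and height (world z) of bushing_3_center below 0.03 m and linear speed of bushing_3 below 0.02 m/s and contact force between bushing_3 and the fingers below 0.1 N) and (horizontal distance between bushing_1_center and index_axis below 0.097 m and angle between bushing_1_center's own z axis and vertical below 0.12 rad and height (world z) of bushing_1_center above 0.06 m) and (horizontal distance between bushing_2_center and index_axis below 0.097 m and angle between bushing_2_center's own z axis and vertical below 0.12 rad and height (world z) of bushing_2_center above 0.06 m) and (horizontal distance between bushing_4_center and index_axis below 0.097 m and angle between bushing_4_center's own z axis and vertical below 0.12 rad and height (world z) of bushing_4_center above 0.06 m)) or ((horizontal distance between bushing_4_center and tin below 0.055 m and angle between bushing_4_center's own z axis and vertical below 0.12 rad and height (world z) of bushing_4_center below 0.03 m and linear speed of bushing_4 below 0.02 m/s and contact force between bushing_4 and the fingers below 0.1 N) and (horizontal distance between bushing_1_center and index_axis below 0.097 m and angle between bushing_1_center's own z axis and vertical below 0.12 rad and height (world z) of bushing_1_center above 0.06 m) and (horizontal distance between bushing_2_center and index_axis below 0.097 m and angle between bushing_2_center's own z axis and vertical below 0.12 rad and height (world z) of bushing_2_center above 0.06 m) and (horizontal distance between bushing_3_center and index_axis below 0.097 m and angle between bushing_3_center's own z axis and vertical below 0.12 rad and height (world z) of bushing_3_center above 0.06 m))) and horizontal distance between each of bushing_1_center, bushing_2_center, bushing_3_center, bushing_4_center and first_nest above 0.05 m); the robot touches nothing.
It fails at once if a bushing is forced on the gauge pin (over 45 N) (contact force between any of bushing_1, bushing_2, bushing_3, bushing_4 and gauge above 45 N).
It fails at once if a bystander is moved by more than 30 mm (distance of any of pulley_a, pulley_b, blank, wrench, brush, jar from where it was at the start of the episode above 0.03 m).
It also fails if it takes over 61 s, if anything falls off the work surface, if the arm or the gripper's body presses on something with over 40 N, if the wrist force passes 120 N, or if a joint passes its speed limit or range.

## Working session

There is one attempt and no reset: what is moved stays moved. The work goes in short steps, Python scripts to look and compute and a tool call to move; the robot and the scene stay as the last step left them, time stands still between calls to the robot, and variables do not carry over. Pictures are saved under pics/ and viewed, at most 13 in all, crops included, and the job is handed in when it is done.

Besides the shell and the picture viewer there is one more tool, called as name(argument=value, ...) on one line, values as JSON. move_arm: Moves the arm, as the interface text tells. Its arguments: {"type":"object","properties":{"deltas":{"type":"string"},"hand":{"type":"number"},"grip_force":{"type":"number"}},"required":["deltas"]}

```bash
mkdir -p pics; cat > h.py <<'E'
from plant import *
import numpy as np, cv2
def K(c):
    f=200/np.tan(np.radians(c["fov_y"])/2); return f,c["cx"],c["cy"]
def cfw(c,s=None):
    if "camera_from_world" in c: return np.array(c["camera_from_world"])
    T=np.eye(4); T[:3,:3]=s["tool_rot"]; T[:3,3]=s["eef_pos"]
    return np.linalg.inv(T@np.array(c["tool_from_camera"]))
def ray(c,p,s=None):
    f,cx,cy=K(c); M=np.linalg.inv(cfw(c,s))
    d=M[:3,:3]@np.array([(p[0]-cx)/f,(p[1]-cy)/f,1]); return M[:3,3],d/np.linalg.norm(d)
def atz(c,p,z,s=None):
    o,d=ray(c,p,s); return o+d*(z-o[2])/d[2]
def tri(rs):
    A=sum(np.eye(3)-np.outer(d,d) for o,d in rs); b=sum((np.eye(3)-np.outer(d,d))@o for o,d in rs)
    return np.linalg.solve(A,b)
def proj(c,P,s=None):
    f,cx,cy=K(c); q=cfw(c,s)@np.append(P,1); return np.array([cx+f*q[0]/q[2],cy+f*q[1]/q[2]])
def save(n,im): cv2.imwrite("pics/"+n,cv2.cvtColor(np.ascontiguousarray(im),cv2.COLOR_RGB2BGR))
E
python3 - <<'E'
from h import *
np.set_printoptions(precision=3,suppress=True)
t=camera("top");c=camera("scene")
save("top.png",t["frame"]);save("scene.png",c["frame"])
Z=dict(bushing_1_center=.07,index_base=0,index_axis=.05,front_station=.05,push_post=.108,gauge=0,pin_tip=.065,tray=0,tin=0,pulley_a=0,blank=0,wrench=0,brush=0,jar=0)
for n,z in Z.items():
    for v,k in((t,"top"),(c,"scene")):
        for r in spot_point(v,n):
            if r["confidence"]>.2: print(n,k,round(r["confidence"],2),np.round(r["position"]),atz(v,r["position"],z)[:2])
s=read_state();print(s["eef_pos"],s["tool_rot"],s["clock"],t["camera_from_world"])
E
```

```text
bushing_1_center top 0.73 [210. 174.] [0.651 0.23 ]
bushing_1_center scene 0.75 [453. 202.] [0.65  0.242]
index_base top 0.78 [222. 204.] [0.568 0.211]
index_base top 0.36 [307. 183.] [ 0.628 -0.055]
index_base scene 0.79 [424. 201.] [0.575 0.194]
index_axis top 0.66 [219. 201.] [0.574 0.208]
index_axis top 0.41 [305. 185.] [ 0.616 -0.051]
index_axis scene 0.69 [432. 190.] [0.574 0.212]
front_station top 0.6 [228. 222.] [0.508 0.18 ]
front_station top 0.43 [230. 227.] [0.494 0.176]
front_station scene 0.91 [413. 174.] [0.496 0.181]
push_post top 0.95 [251. 215.] [0.524 0.102]
push_post scene 0.7 [398. 175.] [0.525 0.107]
gauge top 0.72 [314. 226.] [ 0.494 -0.076]
gauge top 0.21 [424. 175.] [ 0.646 -0.425]
gauge scene 0.94 [338. 205.] [ 0.498 -0.076]
pin_tip top 0.9 [314. 225.] [ 0.495 -0.075]
pin_tip scene 0.59 [335. 194.] [ 0.5   -0.087]
tray top 0.65 [380. 246.] [ 0.427 -0.276]
tray scene 0.61 [278. 202.] [ 0.424 -0.26 ]
tin top 0.89 [489. 197.] [ 0.572 -0.624]
tin top 0.69 [369. 184.] [ 0.62  -0.251]
tin top 0.63 [389. 131.] [ 0.79  -0.322]
tin scene 0.97 [301. 249.] [ 0.617 -0.23
[... 406 characters left out ...]

blank top 0.53 [252. 214.] [0.535 0.116]
blank scene 0.64 [357. 233.] [ 0.619 -0.058]
blank scene 0.24 [338. 192.] [ 0.451 -0.062]
wrench top 0.63 [159. 243.] [0.452 0.403]
wrench scene 0.72 [463. 159.] [0.456 0.402]
wrench scene 0.5 [248. 272.] [ 0.641 -0.406]
wrench scene 0.28 [426. 203.] [0.585 0.194]
brush top 0.94 [347. 140.] [ 0.765 -0.185]
brush scene 0.73 [331. 288.] [ 0.765 -0.192]
jar top 0.78 [427. 175.] [ 0.646 -0.433]
jar scene 0.84 [245. 273.] [ 0.642 -0.413]
[0.281 0.614 0.231] [[-0.909  0.417 -0.   ]
 [ 0.417  0.909  0.   ]
 [ 0.     0.    -1.   ]] 1.5 [[-0.024 -1.     0.005 -0.081]
 [-0.993  0.024 -0.112  0.58 ]
 [ 0.112 -0.007 -0.994  1.212]
 [ 0.     0.     0.     1.   ]]
```

View pics/top.png

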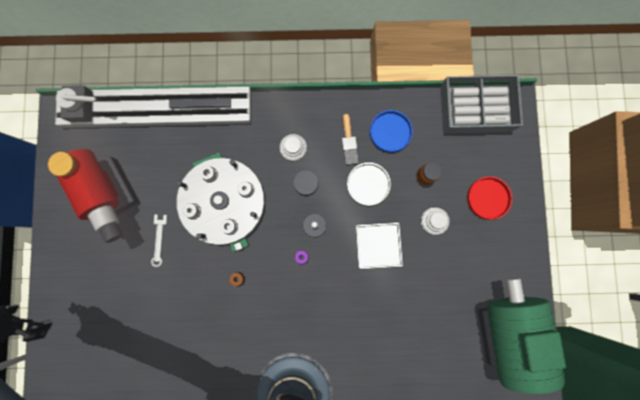

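View pics/scene.png

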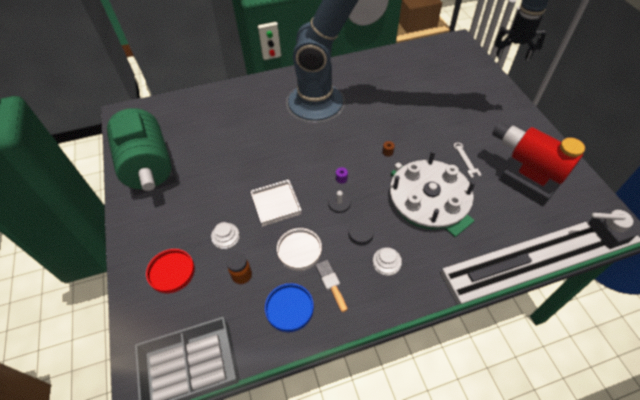

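Look-alikes for the wanted bushing (top view): brown ring (236,279), purple ring (301,257), the other nested bushings (208,174), (246,190), (193,211), and the gauge nose (314,225). I choose the nested bushing at (230,226), because it sits beside the pointer at (239,245). The tin is the white one at (369,184), the tray is at (380,246), and the blue and red tins are left alone. Next I go above it and take a close crop.

move_arm(deltas="0 0 0 0 0 -9.4;0 0 0 0 0 -9.4;0 0 0 0 0 -9.4;0 0 0 0 0 -9.4;0 0 0 0 0 -9.4;-0.3 -4.8 0 0 0 0;-0.3 -4.8 0 0 0 0;-0.3 -4.8 0 0 0 0;-0.3 -4.8 0 0 0 0;-0.3 -4.8 0 0 0 0;-0.3 -4.8 0 0 0 0;-0.3 -4.8 0 0 0 0", hand=6.5)

```text
clock: 3.0
eef_pos: [0.4292, 0.3095, 0.2316]
tool_rot: [[-0.925, -0.381, 0.001], [-0.381, 0.925, 0.001], [-0.001, 0.0, -1.0]]
ft_force: [0.4, 0.6, -0.0]
width: 0.0649
finger_force: 0.0
```

move_arm(deltas="-0.3 -4.8 0 0 0 0;-0.3 -4.8 0 0 0 0;0 0 0 0 0 0;0 0 0 0 0 0")

```text
clock: 3.5
eef_pos: [0.4704, 0.225, 0.2314]
tool_rot: [[-0.925, -0.381, 0.0], [-0.381, 0.925, 0.001], [-0.0, 0.001, -1.0]]
ft_force: [0.5, 1.0, -0.8]
width: 0.065
finger_force: 0.0
```

```bash
cat > look.py <<'E'
from h import *
import sys
np.set_printoptions(precision=4,suppress=True)
def look(n,names):
    s=read_state();w=camera("wrist");save(n+".png",w["frame"])
    print(s["clock"],s["eef_pos"],s["tool_rot"].tolist() if hasattr(s["tool_rot"],"tolist") else s["tool_rot"],s["width"])
    for k,z in names.items():
        for r in spot_point(w,k):
            if r["confidence"]>.2: print(k,round(r["confidence"],2),np.round(r["position"],1),atz(w,r["position"],z,s)[:2])
    return s,w
E
python3 - <<'E'
from look import *
s,w=look("w1",dict(bushing_1_center=.07,index_axis=.05,first_nest=.05,front_station=.05,push_post=.108))
print(w["tool_from_camera"],w["fov_y"])
E
```

```text
3.5 [0.4704 0.225  0.2314] [[-0.9246044356174326, -0.38092865155769795, 7.681360252451107e-06], [-0.3809285199154156, 0.9246041324835684, 0.0008129633193665459], [-0.0003167832384448485, 0.0007487434418886703, -0.9999996695157645]] 0.06496396094828778
bushing_1_center 0.82 [263.5 342. ] [0.6558 0.2368]
bushing_1_center 0.59 [266.  182.9] [0.488  0.1794]
index_axis 0.67 [268.7 260.4] [0.5725 0.2096]
first_nest 0.85 [263.5 185. ] [0.4967 0.1766]
push_post 0.71 [154.6 206.1] [0.5312 0.1026]
[[ 0.0008 -0.9574 -0.2889  0.0744]
 [ 1.      0.0006  0.0007  0.0008]
 [-0.0005 -0.2889  0.9574 -0.1437]
 [ 0.      0.      0.      1.    ]] 61.47336748980046
```

View pics/w1.png

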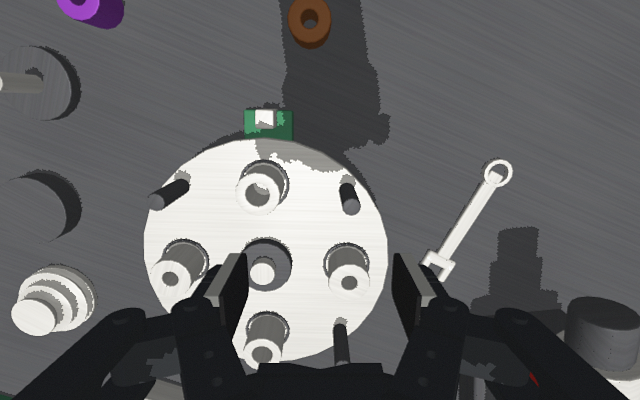

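The picture shows the front bushing at (262,188), the pointer at (265,118), and posts at (165,195) and (350,200). The brown and purple rings lie off the rotor. The choice holds, so I go above it.

move_arm(deltas="-0.2 -1.8 1.7 0 0 0;-0.2 -1.8 1.7 0 0 0;-0.2 -1.7 1.7 0 0 0;0 0 0 0 0 0;0 0 0 0 0 0")

```text
clock: 4.42
eef_pos: [0.4965, 0.178, 0.1803]
tool_rot: [[-0.925, -0.381, -0.0], [-0.381, 0.925, 0.001], [-0.0, 0.001, -1.0]]
ft_force: [0.4, 0.4, -0.4]
width: 0.0652
finger_force: 0.0
```

```bash
python3 - <<'E'
from look import *
s,w=look("w2",dict(bushing_1_center=.07,index_axis=.05,first_nest=.05,push_post=.108))
t=camera("top");c=camera("scene")
# bushing height: triangulate with wrist+top+scene nearest front
rs=[]
for v,st in((w,s),(t,None),(c,None)):
    b=[r for r in spot_point(v,"bushing_1_center") if np.hypot(*(atz(v,r["position"],.07,st)[:2]-[.496,.178]))<.03]
    print([ (r["confidence"],atz(v,r["position"],.07,st)) for r in b])
    if b: rs.append(ray(v,b[0]["position"],st))
if len(rs)>1: print(tri(rs))
for P in ([.496,.178,.09],[.496,.178,.05]): print(proj(w,P,s))
E
```

```text
4.425 [0.4965 0.178  0.1803] [[-0.9247214066621401, -0.38064458945813234, -0.00012875186553367886], [-0.38064459875352097, 0.9247212368315211, 0.000568851960486102], [-9.747083662096864e-05, 0.0005750382872780968, -0.9999998299151877]] 0.06521664403554384
bushing_1_center 0.92 [313.4 372.6] [0.6536 0.2375]
index_axis 0.85 [316.7 279.7] [0.5732 0.2078]
index_axis 0.3 [310.8 376.4] [0.6767 0.2438]
first_nest 0.75 [318.7 190. ] [0.4941 0.1772]
push_post 0.88 [198.9 220.5] [0.531  0.1042]
[]
[]
[]
[318.6014 206.6794]
[318.7008 192.3799]
```

View pics/w2.png

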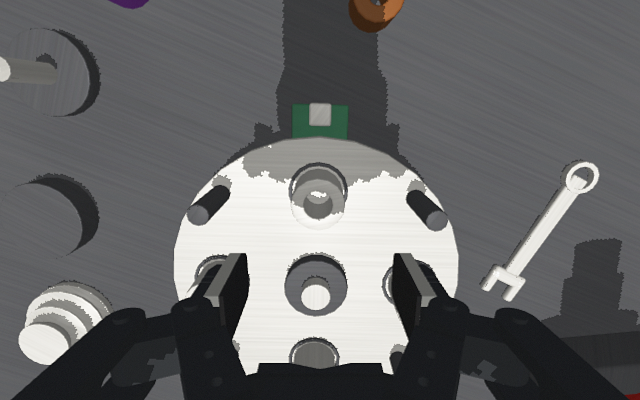

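The front bushing's bore is at (318,204), where (318.6,206.7) was predicted, so I am centred across the pads and about 1 mm short along tool x. I go down and grip.

move_arm(deltas="0.1 0 2.4 0 0 0;0 0 2.4 0 0 0;0 0 2.4 0 0 0;0 0 2 0 0 0;0 0 1.5 0 0 0;0 0 1.5 0 0 0;0 0 0 0 0 0;0 0 0 0 0 0")

```text
clock: 5.92
eef_pos: [0.4959, 0.1775, 0.0587]
tool_rot: [[-0.925, -0.381, 0.001], [-0.381, 0.925, 0.0], [-0.001, 0.0, -1.0]]
ft_force: [-0.5, 0.2, 1.0]
width: 0.0653
finger_force: 0.0
```

move_arm(deltas="0 0 0 0 0 0;0 0 0 0 0 0;0 0 0 0 0 0;0 0 0 0 0 0;0 0 0 0 0 0;0 0 0 0 0 0;0 0 0 0 0 0;0 0 0 0 0 0", hand=3, grip_force=40)

```text
clock: 6.92
eef_pos: [0.496, 0.1775, 0.0593]
tool_rot: [[-0.925, -0.381, 0.001], [-0.381, 0.925, 0.001], [-0.001, 0.0, -1.0]]
ft_force: [-0.8, -0.8, 5.3]
width: 0.039
finger_force: 40.2
```

move_arm(deltas="0 0 -2 0 0 0;0 0 -2.5 0 0 0;0 0 -2.5 0 0 0;0 0 -2.5 0 0 0;0 0 -2.5 0 0 0;0.5 -2.3 0 0 0 0;1 -4.2 0 0 0 0;1 -4.2 0 0 0 0;1 -4.2 0 0 0 0;1 -4.2 0 0 0 0;0.7 -2.4 0 0 0 0;0.4 -1.9 0 0 0 0")

```text
clock: 8.43
eef_pos: [0.532, -0.0619, 0.1777]
tool_rot: [[-0.925, -0.379, -0.001], [-0.379, 0.925, -0.0], [0.001, 0.0, -1.0]]
ft_force: [0.6, 0.5, -1.6]
width: 0.0388
finger_force: 41.0
```

move_arm(deltas="0 0 0 0 0 0;0 0 0 0 0 0;0 0 0 0 0 0")

```text
clock: 8.8
eef_pos: [0.5325, -0.0589, 0.1781]
tool_rot: [[-0.924, -0.383, -0.0], [-0.383, 0.924, 0.001], [0.0, 0.001, -1.0]]
ft_force: [-0.7, -0.7, -3.0]
width: 0.0392
finger_force: 41.0
```

```bash
python3 - <<'E'
from look import *
s,w=look("w3",dict(bushing_1_center=.15,gauge=0,pin_tip=.065))
t=camera("top");c=camera("scene")
rs=[]
for v,st in((w,s),(t,None),(c,None)):
    b=[r for r in spot_point(v,"pin_tip") if np.hypot(*(atz(v,r["position"],.065,st)[:2]-[.496,-.076]))<.03]
    print([(round(r["confidence"],2),atz(v,r["position"],.065,st)) for r in b])
    if b: rs.append(ray(v,b[0]["position"],st))
if len(rs)>1: print("pin",tri(rs))
R=np.array(s["tool_rot"]);p=np.array(s["eef_pos"])
for P in ([0,0,-.031],[0,0,-.019]): print(proj(w,p+R@P,s))
E
```

```text
8.8 [ 0.5325 -0.0589  0.1781] [[-0.9239274442651209, -0.3825675802072972, -0.00035257347466814], [-0.38256773483204665, 0.9239272195502624, 0.0006490297360606175], [7.74544945301302e-05, 0.0007345396208562585, -0.9999997272261361]] 0.03922785034026896
gauge 0.97 [320.7 139. ] [ 0.495  -0.0723]
gauge 0.57 [530.6 303.8] [0.572 0.21 ]
pin_tip 0.75 [581.7 253.9] [0.4927 0.1632]
pin_tip 0.66 [318.2 149.5] [ 0.4966 -0.074 ]
[(0.66, array([ 0.4966, -0.074 ,  0.065 ]))]
[]
[(0.79, array([ 0.5005, -0.0765,  0.065 ]))]
pin [ 0.4971 -0.0745  0.06  ]
[317.4542 302.8293]
[317.6243 286.3579]
```

View pics/w3.png

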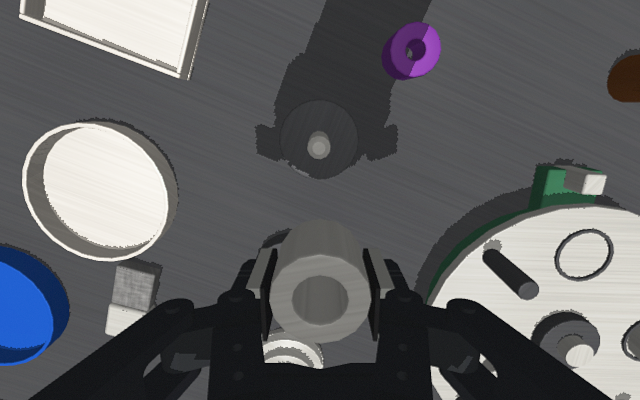

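The picture shows the bushing in hand with its top face centred near (320,299), and the bore to outer ratio of about 0.56 hints at the 21 mm bore. The pin nose is at (318,147), the purple ring at (412,50), and the white tin at (100,190). I refine both with ellipse fits.

```bash
python3 - <<'E'
from look import *
s=read_state();w=camera("wrist");g=cv2.cvtColor(w["frame"],cv2.COLOR_RGB2GRAY)
R=np.array(s["tool_rot"]);p=np.array(s["eef_pos"])
def ell(seed,lo,box):
    m=g.copy();mask=np.zeros((402,642),np.uint8)
    cv2.floodFill(m,mask,seed,255,lo,lo,4|cv2.FLOODFILL_MASK_ONLY|cv2.FLOODFILL_FIXED_RANGE|(255<<8))
    cs,_=cv2.findContours(mask[1:-1,1:-1],cv2.RETR_EXTERNAL,cv2.CHAIN_APPROX_NONE)
    k=max(cs,key=len); return cv2.fitEllipse(cv2.convexHull(k))
for seed in((322,299),(320,275),(318,148),(340,125)):
    for lo in(6,10,15): 
        try: print(seed,g[seed[1],seed[0]],lo,np.round(np.hstack(ell(seed,lo,0)),1))
        except Exception as e: print(e)
a=cv2.resize(w["frame"][260:345,265:375],None,fx=5,fy=5,interpolation=0)
b=cv2.resize(w["frame"][90:185,265:375],None,fx=5,fy=5,interpolation=0)
save("crop.png",np.vstack([a,b])[:,:800]) if 0 else save("crop.png",cv2.resize(np.vstack([a,b]),(366,600)))
E
```

```text
(322, 299) 93 6 [319.5 299.5  47.7  55.3  94.7]
(322, 299) 93 10 [319.8 299.4  48.4  56.2  90.6]
(322, 299) 93 15 [319.8 299.6  49.   56.6  91.1]
OpenCV(4.12.0) /io/opencv/modules/imgproc/src/shapedescr.cpp:361: error: (-201:Incorrect size of input array) There should be at least 5 points to fit the ellipse in function 'fitEllipseNoDirect'

OpenCV(4.12.0) /io/opencv/modules/imgproc/src/shapedescr.cpp:361: error: (-201:Incorrect size of input array) There should be at least 5 points to fit the ellipse in function 'fitEllipseNoDirect'

(320, 275) 104 15 [319.8 299.7  49.8  57.5  89.2]
(318, 148) 138 6 [320.2 148.2  12.2  12.3 145.3]
(318, 148) 138 10 [320.1 148.   12.6  12.8 106.9]
(318, 148) 138 15 [321.1 146.   13.7  18.1  16.5]
(340, 125) 57 6 [329.1 111.7 115.  131.9   8.8]
(340, 125) 57 10 [349.   84.6 154.2 223.1  43.4]
(340, 125) 57 15 [346.   85.6 149.7 224.1  38.4]
```

View pics/crop.png

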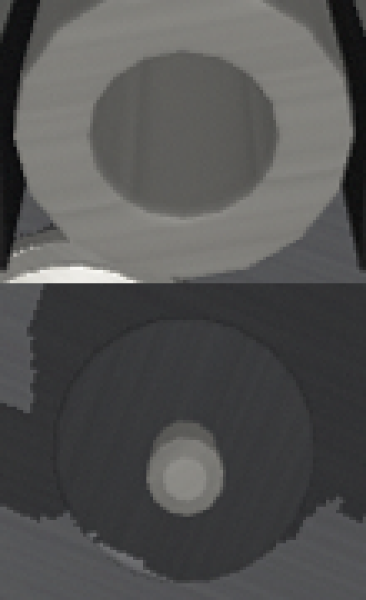

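```bash
python3 - <<'E'
from look import *
s=read_state();w=camera("wrist")
R=np.array(s["tool_rot"]);p=np.array(s["eef_pos"])
b=atz(w,(319.8,299.6),p[2]+.031,s); q=atz(w,(320.1,148.1),.065,s)
print("bushing in tool",R.T@(b-p),"pin",q,"delta tool cm",100*R.T@(q-b), p)
# bore diameter check
print(atz(w,(348,299.6),p[2]+.031,s)-atz(w,(291.5,299.6),p[2]+.031,s))
E
```

```text
bushing in tool [ 0.0014  0.0009 -0.031 ] pin [ 0.4953 -0.0744  0.065 ] delta tool cm [ 3.8533  0.0304 14.4286] [ 0.5327 -0.0603  0.1783]
[-0.0083  0.02    0.    ]
```

move_arm(deltas="1.3 0 0 0 0 0;1.3 0 0 0 0 0;1.25 0 2 0 0 0;0 0 2 0 0 0;0 0 2 0 0 0;0 0 1.5 0 0 0;0 0 1.5 0 0 0;0 0 0 0 0 0;0 0 0 0 0 0;0 0 0 0 0 0")

```text
clock: 10.6
eef_pos: [0.4977, -0.0751, 0.0889]
tool_rot: [[-0.925, -0.381, 0.001], [-0.381, 0.925, 0.0], [-0.001, -0.001, -1.0]]
ft_force: [-0.6, -0.0, -3.0]
width: 0.0388
finger_force: 41.0
```

```bash
python3 - <<'E'
from look import *
s=read_state();w=camera("wrist");g=cv2.cvtColor(w["frame"],cv2.COLOR_RGB2GRAY)
print(s["eef_pos"],s["ft_force"])
c=camera("scene");x,y=map(int,proj(c,[.496,-.075,.08]))
a=cv2.resize(c["frame"][y-40:y+40,x-50:x+50],(600,480))
b=cv2.resize(w["frame"][200:400,220:420],(480,480))
save("c2.png",cv2.resize(np.hstack([a,b]),(800,356)))
E
```

```text
[ 0.4977 -0.0751  0.0889] [-0.5722 -0.0221 -2.9786]
```

View pics/c2.png

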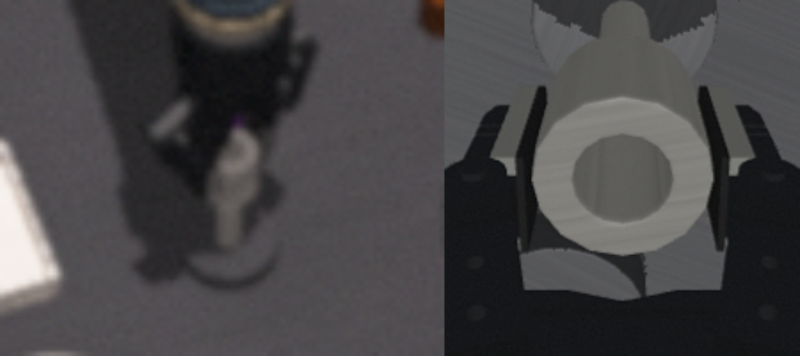

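The bushing hangs in line above the pin in both views. I lower it gently and watch the force.

move_arm(deltas="0 0 1 0 0 0;0 0 0.5 0 0 0;0 0 0.3 0 0 0;0 0 0.3 0 0 0;0 0 0 0 0 0;0 0 0 0 0 0")

```text
clock: 11.45
eef_pos: [0.4973, -0.075, 0.0674]
tool_rot: [[-0.925, -0.381, 0.0], [-0.381, 0.925, 0.0], [-0.0, -0.0, -1.0]]
ft_force: [0.8, 0.1, -2.6]
width: 0.039
finger_force: 41.0
```

No load 7 mm below the nose, so the bore fits. I continue to the base.

move_arm(deltas="0 0 0.5 0 0 0;0 0 0.7 0 0 0;0 0 0.7 0 0 0;0 0 0.7 0 0 0;0 0 0.7 0 0 0;0 0 0.5 0 0 0;0 0 0.2 0 0 0;0 0 0.1 0 0 0;0 0 0 0 0 0;0 0 0 0 0 0")

```text
clock: 12.7
eef_pos: [0.4973, -0.075, 0.0265]
tool_rot: [[-0.925, -0.381, 0.0], [-0.381, 0.925, 0.0], [-0.0, -0.0, -1.0]]
ft_force: [-0.1, -0.7, -2.2]
width: 0.0391
finger_force: 41.0
```

move_arm(deltas="0 0 0.1 0 0 0;0 0 0 0 0 0;0 0 0.05 0 0 0;0 0 0 0 0 0;0 0 0 0 0 0;0 0 0 0 0 0")

```text
clock: 13.45
eef_pos: [0.4971, -0.075, 0.0248]
tool_rot: [[-0.925, -0.381, -0.0], [-0.381, 0.925, 0.0], [0.0, 0.0, -1.0]]
ft_force: [-0.2, 0.7, -1.9]
width: 0.0392
finger_force: 41.0
```

move_arm(deltas="0 0 0.05 0 0 0;0 0 0 0 0 0;0 0 0.05 0 0 0;0 0 0 0 0 0;0 0 0 0 0 0")

```text
clock: 14.08
eef_pos: [0.4972, -0.075, 0.0243]
tool_rot: [[-0.925, -0.381, 0.0], [-0.381, 0.925, 0.0], [-0.0, 0.0, -1.0]]
ft_force: [-3.1, -0.0, 6.9]
width: 0.039
finger_force: 41.6
```

It is seated on the base (6.9 N contact) and it fits, so the square tray is next.

move_arm(deltas="0 0 -1 0 0 0;0 0 -2 0 0 0;0 0 -2 0 0 0;0 0 -2.3 0 0 0;0 0 -2.3 0 0 0;0 0 -2 0 0 0;1.5 -2.5 0 0 0 0;2.5 -3.8 0 0 0 0;2.5 -3.8 0 0 0 0;2 -3 0 0 0 0;1.5 -2.2 0 0 0 0;0 0 0 0 0 0")

```text
clock: 15.58
eef_pos: [0.4618, -0.2571, 0.1399]
tool_rot: [[-0.927, -0.376, -0.0], [-0.376, 0.927, -0.001], [0.001, -0.001, -1.0]]
ft_force: [0.2, 0.2, -3.4]
width: 0.0391
finger_force: 41.0
```

move_arm(deltas="0 0 0 0 0 0;0 0 0 0 0 0")

```text
clock: 15.82
eef_pos: [0.4633, -0.2532, 0.1397]
tool_rot: [[-0.924, -0.383, 0.0], [-0.383, 0.924, 0.001], [-0.0, 0.001, -1.0]]
ft_force: [-0.1, 1.7, -2.8]
width: 0.0393
finger_force: 41.0
```

```bash
python3 - <<'E'
from look import *
s,w=look("w4",dict(tray=0))
R=np.array(s["tool_rot"]);p=np.array(s["eef_pos"])
# bright tray floor segmentation
hsv=cv2.cvtColor(w["frame"],cv2.COLOR_RGB2HSV)
m=((hsv[...,2]>150)&(hsv[...,1]<40)).astype(np.uint8)
n,l,st,ce=cv2.connectedComponentsWithStats(m)
for i in range(1,n):
    if st[i,4]>1500: q=atz(w,ce[i],.004,s);print(st[i],ce[i],q,"d cm",100*R.T@(q-p))
E
```

```text
15.825 [ 0.4633 -0.2532  0.1397] [[-0.9238815578748637, -0.38267853843540645, 5.691797679610377e-05], [-0.38267840726866975, 0.9238813458858278, 0.0007038000465167358], [-0.00032191463015923, 0.0006284466027029845, -0.9999997507128883]] 0.039279017745627934
tray 0.88 [315.2 146.5] [ 0.4296 -0.2702]
[ 214   32  215  196 2155] [282.2738 113.678 ] [ 0.4149 -0.3048  0.004 ] d cm [ 6.449  -2.9192 13.5693]
[  225    43   192   194 22276] [316.7194 140.5219] [ 0.4241 -0.271   0.004 ] d cm [ 4.315  -0.1543 13.5717]
[   8   92  127  105 7977] [ 66.623  147.4015] [ 0.5085 -0.4598  0.004 ] d cm [  3.7394 -20.8238  13.5589]
[ 262  315   73   53 1985] [294.0992 348.137 ] [ 0.6225 -0.2137  0.004 ] d cm [-16.2077  -2.4509  13.5769]
```

View pics/w4.png

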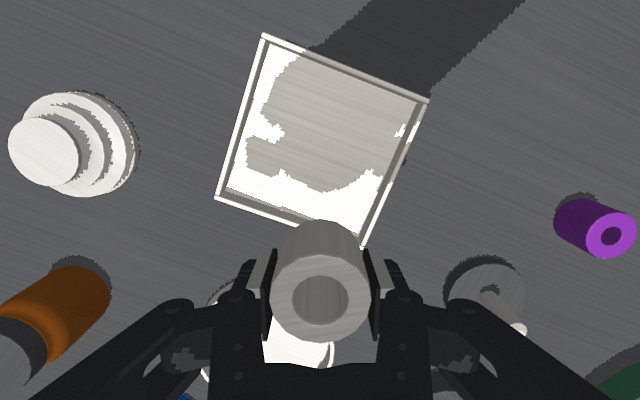

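The tray shows with its centre near (320,140), the bushing above its near edge, and the pulley and jar clear. I go 3.9 cm along x, then down.

move_arm(deltas="1.3 0 0 0 0 0;1.3 0 0 0 0 0;1.3 0 0 0 0 0;0 0 2.3 0 0 0;0 0 2.3 0 0 0;0 0 2.3 0 0 0;0 0 2.3 0 0 0;0 0 1.6 0 0 0;0 0 1 0 0 0;0 0 0.5 0 0 0;0 0 0.1 0 0 0;0 0 0 0 0 0")

```text
clock: 17.42
eef_pos: [0.4272, -0.2696, 0.0162]
tool_rot: [[-0.925, -0.381, 0.001], [-0.381, 0.925, -0.0], [-0.001, -0.001, -1.0]]
ft_force: [-0.5, -0.1, -2.5]
width: 0.0391
finger_force: 41.0
```

move_arm(deltas="0 0 0.1 0 0 0;0 0 0 0 0 0;0 0 0 0 0 0")

```text
clock: 17.8
eef_pos: [0.4269, -0.2694, 0.0149]
tool_rot: [[-0.925, -0.381, 0.0], [-0.381, 0.925, -0.0], [-0.0, -0.0, -1.0]]
ft_force: [0.3, 0.6, -2.8]
width: 0.0392
finger_force: 41.0
```

move_arm(deltas="0 0 0.1 0 0 0;0 0 0 0 0 0;0 0 0.08 0 0 0;0 0 0 0 0 0;0 0 0 0 0 0")

```text
clock: 18.42
eef_pos: [0.4269, -0.2694, 0.0133]
tool_rot: [[-0.925, -0.381, 0.0], [-0.381, 0.925, 0.0], [-0.0, -0.0, -1.0]]
ft_force: [-1.6, 0.3, 4.5]
width: 0.0389
finger_force: 41.5
```

move_arm(deltas="0 0 0 0 0 0;0 0 0 0 0 0;0 0 0 0 0 0;0 0 0 0 0 0", hand=5.5)

```text
clock: 18.92
eef_pos: [0.4269, -0.2694, 0.0129]
tool_rot: [[-0.925, -0.381, -0.0], [-0.381, 0.925, 0.0], [-0.0, 0.0, -1.0]]
ft_force: [0.4, -0.9, 0.8]
width: 0.0551
finger_force: 0.0
```

Released. I lift, close the hand, and check the placing and the axis while I am there.

move_arm(deltas="0 0 -1 0 0 0;0 0 -2 0 0 0;0 0 -3 0 0 0;0 0 -3.5 0 0 0;0 0 -3.5 0 0 0;0 0 -3.7 0 0 0;0 0 0 0 0 0;0 0 0 0 0 0")

```text
clock: 19.92
eef_pos: [0.4264, -0.2691, 0.1799]
tool_rot: [[-0.925, -0.381, -0.0], [-0.381, 0.925, 0.0], [0.0, 0.0, -1.0]]
ft_force: [0.1, 0.7, -0.6]
width: 0.0549
finger_force: 0.0
```

```bash
python3 - <<'E'
from look import *
s,w=look("w5",dict(bushing_1_center=.024,tray=0))
print(s["joint_pos"])
t=camera("top")
for k,z in dict(bushing_1_center=.024,index_axis=.05,push_post=.108).items():
    for r in spot_point(t,k): print(k,round(r["confidence"],2),atz(t,r["position"],z)[:2])
E
```

```text
19.925 [ 0.4264 -0.2691  0.1799] [[-0.9247068366625988, -0.3806799578563442, -0.00018951501831227432], [-0.38068000128772833, 0.9247067827869406, 0.0003201365350121126], [5.337626021661299e-05, 0.00036817702000632274, -0.999999930798326]] 0.0548625793906096
tray 0.79 [316.9 179.6] [ 0.427  -0.2708]
[ 0.3428  0.2464  0.1614  1.998  -0.0503  0.9012  2.492 ]
bushing_1_center 0.67 [0.6614 0.2446]
index_axis 0.64 [0.572 0.21 ]
index_axis 0.34 [0.5514 0.2889]
index_axis 0.3 [ 0.6147 -0.2504]
push_post 0.95 [0.532 0.102]
```

View pics/w5.png

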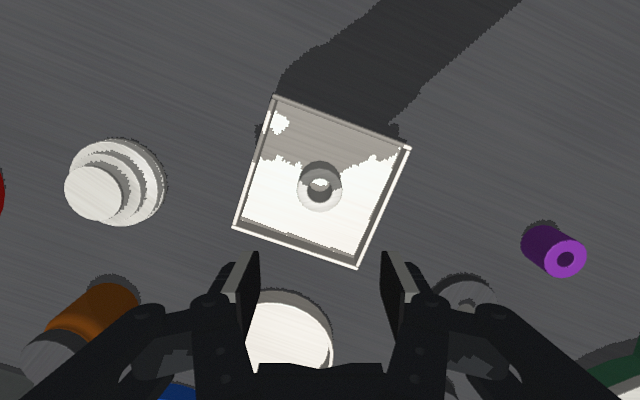

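The bushing stands upright in the tray at (320,187). Joint 7 is near its range, so I turn the other way (half-turn equivalent) and close the hand as a pusher, then go behind the post.

move_arm(deltas="0 0 0 0 0 10.6;0 0 0 0 0 10.6;0 0 0 0 0 10.6;0 0 0 0 0 10.6;0 0 0 0 0 10.6;0 0 0 0 0 10.6;0 0 0 0 0 10.6;0 0 0 0 0 10.6;0 0 0 0 0 10.6;0 0 0 0 0 10.6;0 0 0 0 0 10.6;0 0 0 0 0 0", hand=0, grip_force=20)

```text
clock: 21.78
eef_pos: [0.4268, -0.2692, 0.1797]
tool_rot: [[0.071, 0.997, -0.001], [0.997, -0.071, 0.0], [-0.0, -0.001, -1.0]]
ft_force: [-0.3, -0.4, -0.8]
width: -0.0001
finger_force: 0.0
```

move_arm(deltas="2.5 0.7 0 0 0 0;4.2 1.15 0 0 0 0;4.2 1.15 0 0 0 0;4.2 1.15 0 0 0 0;4.2 1.15 0 0 0 0;4.2 1.15 0 0 0 0;4.2 1.15 0 0 0 0;4.2 1.15 0 0 0 0;3 0.9 0 0 0 0;2.3 0.7 0 0 0 0;0 0 0 0 0 0;0 0 0 0 0 0")

```text
clock: 23.28
eef_pos: [0.5571, 0.0923, 0.1798]
tool_rot: [[0.075, 0.997, -0.001], [0.997, -0.075, -0.001], [-0.001, -0.001, -1.0]]
ft_force: [0.4, 0.1, -0.1]
width: -0.0004
finger_force: 0.0
```

```bash
python3 - <<'E'
from look import *
s,w=look("w6",dict(push_post=.108,index_axis=.05,bushing_1_center=.07))
R=np.array(s["tool_rot"]);p=np.array(s["eef_pos"])
A=np.array([.5725,.209,.09]);T=A+.115*np.array([np.cos(np.radians(265)),np.sin(np.radians(265)),0])
print("d cm",100*R.T@(T-p),"xang",np.degrees(np.arctan2(R[1,0],R[0,0])),s["joint_pos"])
E
```

```text
23.275 [0.5571 0.0923 0.1798] [[0.07481351562971618, 0.9971972971459337, -0.0006988876638673211], [0.9971971175577611, -0.07481411208572372, -0.0008702685319176423], [-0.0009201160878393253, -0.0006318209154904714, -0.999999377094164]] -0.0003524368483860722
push_post 0.94 [274.  206.3] [0.5258 0.1007]
push_post 0.71 [504.8 262.3] [0.6838 0.0474]
index_axis 0.71 [332.8  39.5] [0.5743 0.2088]
d cm [0.2587 0.5248 8.9843] xang 85.70949074607842 [-0.5148  0.3503  0.3496  1.873  -0.1448  0.9438 -0.1744]
```

View pics/w6.png

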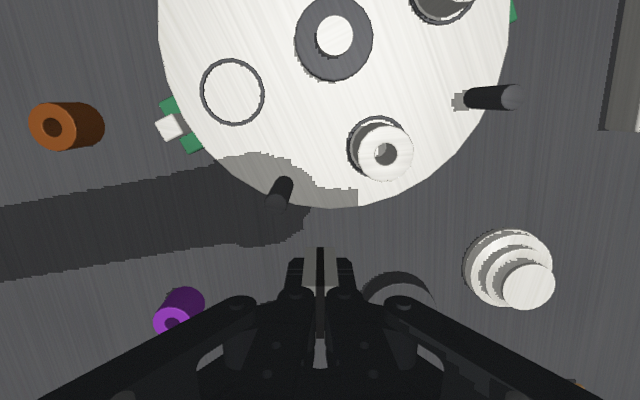

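The post is at (275,203), and the empty nest and the bushing at (385,155) are clear of the fingers. I go down behind the post.

move_arm(deltas="0.25 0.5 1.5 0 0 0;0 0 2 0 0 0;0 0 2 0 0 0;0 0 2 0 0 0;0 0 1.5 0 0 0;0 0 0 0 0 0;0 0 0 0 0 0")

```text
clock: 24.35
eef_pos: [0.5631, 0.096, 0.0904]
tool_rot: [[0.074, 0.997, 0.001], [0.997, -0.074, 0.0], [0.0, 0.001, -1.0]]
ft_force: [0.8, -0.7, -0.6]
width: 0.0002
finger_force: 0.0
```

move_arm(deltas="0.03 -0.8 0 0 0 4;0.03 -0.8 0 0 0 4;0.03 -0.8 0 0 0 4;0.03 -0.8 0 0 0 4;0.03 -0.8 0 0 0 4;0 0 0 0 0 0")

```text
clock: 25.1
eef_pos: [0.5243, 0.1065, 0.0908]
tool_rot: [[0.409, 0.913, 0.001], [0.913, -0.409, 0.001], [0.001, 0.001, -1.0]]
ft_force: [-0.1, -1.1, -0.6]
width: -0.0002
finger_force: 0.8
```

```bash
cat > pp.py <<'E'
from look import *
s=read_state();t=camera("top")
R=np.array(s["tool_rot"]);d=np.array(s["eef_pos"])[:2]-[.5725,.209]
print("radius",np.hypot(*d),"ang",np.degrees(np.arctan2(d[1],d[0]))%360,"xang",np.degrees(np.arctan2(R[1,0],R[0,0])))
for r in spot_point(t,"push_post"):
    q=atz(t,r["position"],.108)[:2]-[.5725,.209];print(round(r["confidence"],2),np.hypot(*q),np.degrees(np.arctan2(q[1],q[0]))%360)
E
python3 pp.py
```

```text
radius 0.11324275717087615 ang 244.8293038100939 xang 65.86961668327383
0.89 0.11673448390680143 233.45139707173388
```

The post follows (233°). I continue.

move_arm(deltas="0.03 -0.8 0 0 0 4;0.03 -0.8 0 0 0 4;0.03 -0.8 0 0 0 4;0.03 -0.8 0 0 0 4;0.03 -0.8 0 0 0 4;0.03 -0.8 0 0 0 4;0.03 -0.8 0 0 0 4;0.03 -0.8 0 0 0 4;0.03 -0.8 0 0 0 4;0.03 -0.8 0 0 0 4;0.03 -0.8 0 0 0 4;0.03 -0.8 0 0 0 4")

```text
clock: 26.7
eef_pos: [0.4622, 0.1759, 0.0902]
tool_rot: [[0.953, 0.304, -0.0], [0.304, -0.953, 0.0], [-0.0, -0.0, -1.0]]
ft_force: [0.4, -0.6, 0.3]
width: 0.0003
finger_force: 0.0
```

```bash
python3 pp.py
```

```text
radius 0.11520634494771392 ang 196.70071794458997 xang 17.677707283827367
0.68 0.11750756763997416 185.77161614041555
```

move_arm(deltas="0.03 -0.8 0 0 0 4;0.03 -0.8 0 0 0 4;0.03 -0.8 0 0 0 4;0.03 -0.8 0 0 0 4;0.03 -0.8 0 0 0 4;0.02 -0.6 0 0 0 3;0.01 -0.4 0 0 0 2;0 0 0 0 0 0;0 0 0 0 0 0")

```text
clock: 27.92
eef_pos: [0.4577, 0.2248, 0.09]
tool_rot: [[0.992, -0.125, -0.0], [-0.125, -0.992, -0.0], [-0.0, 0.0, -1.0]]
ft_force: [0.1, -0.0, -0.5]
width: -0.0001
finger_force: 0.0
```

```bash
python3 pp.py
```

```text
radius 0.11584078488920088 ang 172.17734701428904 xang -7.208863231859542
0.93 0.11371248107853511 162.06358951157387
0.34 0.06620733794345375 119.2029833400256
```

move_arm(deltas="0.01 -0.4 0 0 0 2;0.01 -0.4 0 0 0 2;0 0 0 0 0 0;0 0 0 0 0 0")

```text
clock: 28.52
eef_pos: [0.459, 0.2332, 0.09]
tool_rot: [[0.981, -0.194, -0.0], [-0.194, -0.981, -0.0], [-0.0, 0.0, -1.0]]
ft_force: [0.2, -1.1, 0.2]
width: -0.0002
finger_force: 0.0
```

move_arm(deltas="0 0.5 0 0 0 0;0 1 0 0 0 0;0 0 -2 0 0 0;0 0 -3 0 0 0;-1.5 0 -3 0 0 0;-3.5 0 -2 0 0 0;-3.5 0 0 0 0 0;0 0 0 0 0 0;0 0 0 0 0 0")

```text
clock: 29.65
eef_pos: [0.3732, 0.2345, 0.1902]
tool_rot: [[0.981, -0.195, 0.001], [-0.195, -0.981, 0.001], [0.0, -0.001, -1.0]]
ft_force: [-0.4, 1.0, 0.7]
width: -0.0002
finger_force: 0.0
```

```bash
python3 pp.py; python3 - <<'E'
from look import *
s,w=look("w7",dict(push_post=.108,index_axis=.05,bushing_1_center=.07))
c=camera("scene")["frame"]
save("end.png",np.vstack([cv2.resize(w["frame"],(480,300)),cv2.resize(c[120:270,240:480],(480,300))]))
E
```

```text
radius 0.20087231318788504 ang 172.7166271823871 xang -11.25836059324332
0.88 0.10952638870200536 156.41203232076438
29.75 [0.3737 0.2343 0.1901] [[0.9805295547541646, -0.1963697004926253, 0.0008561437007739065], [-0.19636954431289344, -0.9805299243562035, -0.00026364439087918573], [0.0008912462882312304, 9.03905688148377e-05, -0.999999598754719]] 2.467825412134586e-05
push_post 0.71 [254.9  72.9] [0.4692 0.257 ]
```

View pics/end.png

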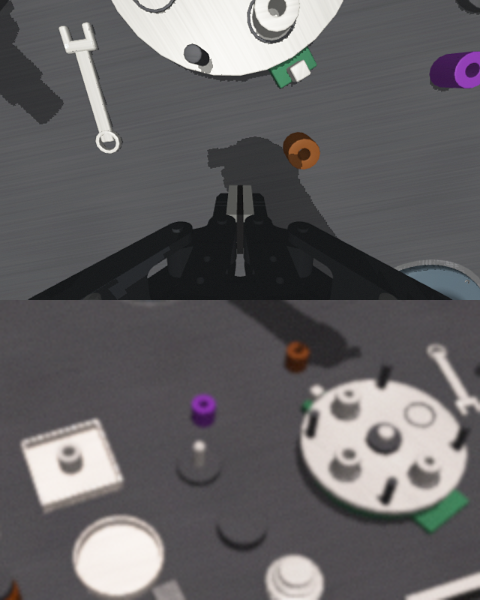

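The rotor is a quarter turn on, with the post at 156.4° (157° expected). A bushing now stands beside the pointer, three are nested, and the fourth is upright in the tray. I hand it in.

```bash
python3 -c "
from plant import *
print(finish_job())"
```

```text
the job is handed in; nothing more can be done
None
```

The front bushing fitted the gauge pin down to the base and now stands in the square tray. I turned the index table clockwise to its next detent, with the other three bushings upright in their nests. I handed the job in, and it returned no verdict.

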